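# Clamp a reagent bottle with the inner knob of a coaxial pair

## Task

Stand the small red-capped bottle upright on the deck of the clamping holder, between its jaw and its V-block, and let go of it. Then turn only the small inner knob clockwise, driving the jaw with nothing else, until the jaw has pushed the bottle home into the V-block and holds it there snugly but gently. Do not shift the outer ring under the knob, which is already set, and leave the white pot, the tape roll and the blue tube rack where they are.

Things in the scene. Friction and masses are not known exactly. Their poses are not given: they have to be found in the camera images.
- holder: Grey and bare-metal clamping holder fixed to the bench, 130 x 270 mm, long along its own y; origin at the centre of its underside, z up; deck 14 mm above the bench. A grey housing (84 x 88 mm, top 44 mm up) at its -y end carries two round controls on one upright axis; next come the jaw, the open deck and the V-block at the +y end
- knob_top (a point): Centre of the top of the inner knob: fluted aluminium cylinder, 24 mm across, 18 mm proud of the ring, top 78 mm above the bench, axis upright. Clockwise from above drives the jaw to the V-block, 8 mm per rad; 0.5 to 2.1 rad are needed, Turns with 0.12 N m, 0.008 N m more per newton of jaw force; stays where left (at up to about 15 N)
- ring_mark (a point): White mark on top of the outer ring, 26 mm from the knob's axis. The ring is a dark knurled disc, 56 mm across, 16 mm high, right under the inner knob on the same axis, its top 60 mm above the bench. It turns very easily (about 0.05 N m) and shifts the V-block a little along the holder's x. It is already set: its mark may not move more than 3 mm
- jaw: Steel sliding jaw with an upright flat, smooth black face, 52 mm wide, top 49 mm above the bench; the face looks to the holder's +y and moves along it. Origin: middle of the face at deck height; axes as the holder. 3 to 18 N on the bottle holds it well, over 25 N damages it
- vblock: Steel V-block: a 90 degree notch of two smooth plates, tops 47 mm above the bench, open to the holder's -y. Origin: on the deck where the axis of a bottle fully home nominally stands (24 mm from both plates), but the V is a hand-set insert and may stand up to 2.5 mm nearer to or farther from the jaw. At the start jaw and V are 4.5 to 15.5 mm more than a bottle apart; axes as the holder
- bottle: White bottle with a red screw cap, 85 mm high, about 90 g; origin at the centre of its underside, z up. Body 48 mm in diameter (not quite round: 46.5 to 48 mm across) and straight up to 47 mm, then a shoulder; the cap (34 mm in diameter, fixed on) reaches from 67 to 85 mm
- pot: Bystander: white round screw pot, 54 mm in diameter, 74 mm high; origin at the centre of its underside. The bottle and the pot stand on different sides of the holder, either way round
- tape: Bystander: roll of cream tape lying flat, 84 mm in diameter, 19 mm high; origin at the centre of its underside
- tube_rack: Bystander: blue microtube rack, 62 x 105 x 34 mm; origin at the centre of its underside
Mind the look-alikes: they are no part of the job. Leave any yellow look-alike of the bottle alone.

How it is judged (in metres and radians):
On the way:
1. the bottle stands upright on the deck between jaw and V-block, let go (horizontal distance between bottle and vblock below 0.02 m and z of bottle in the frame of vblock below 0.003 m and angle between bottle's own z axis and vertical below 0.06 rad and contact force between the fingers and bottle below 0.1 N), for 0.2 s.
At the end, for the whole second after the job is handed in: The bottle stands upright on the deck (within 0.06 rad and 3 mm in height), at rest, its axis within 6 mm of its nominal place in the V, pressed by the jaw with 3 to 18 N and bearing on the V-block with over 2 N; the outer ring's mark is within 3 mm of where it was (contact force between jaw and bottle between 3 and 18 N and contact force between vblock and bottle above 2 N and horizontal distance between bottle and vblock below 0.006 m and z of bottle in the frame of vblock between -0.003 and 0.003 m and angle between bottle's own z axis and vertical below 0.06 rad and linear speed of bottle below 0.01 m/s and distance of ring_mark from where it was at the start of the episode below 0.003 m); the robot touches nothing.
It fails at once if the outer ring is turned (its mark moves over 3 mm) (distance of ring_mark from where it was at the start of the episode above 0.003 m).
It fails at once if the bottle is squeezed or shoved with over 25 N by the jaw or V-block (contact force between any of jaw, vblock and bottle above 25 N).
It fails at once if the robot pushes the jaw directly (contact force between any of the arm, the fingers and jaw above 5 N).
It fails at once if a bystander is moved over 2 cm (distance of any of pot, tape, tube_rack from where it was at the start of the episode above 0.02 m).
It also fails if it takes over 72 s, if anything falls off the work surface, if the arm or the gripper's body presses on something with over 40 N, if the wrist force passes 120 N, or if a joint passes its speed limit or range.

## Robot

A 6-joint arm with a two-finger parallel gripper is mounted at the origin on a cart in front of the work surface, level with it; the furniture and walls round the work are solid. World frame = base frame: x ahead of the robot, y to its left, z up, the work surface at z = 0. Lengths are in mm, angles in rad, forces in N, time in s.
With the tool pointing down it reaches from about 300 to 1000 mm from the base axis. Payload 5.1 kg.
Tool frame: the origin (TCP) lies midway between the tips of the shut fingers; the grasp point (between the pads) lies manip.grasp_offset behind it (manip.grasp_offset is the distance from the TCP to the grasp point, in mm); z points along the fingers, y is the line along which they close (so a half turn about z gives the same grasp; the last joint's range is limited). The gripper opens to 95 mm and grips with 3 to 60 N. Pads are 20 mm wide; open, the fingers measure 119 mm over their backs; the gripper's body (75 mm by 180 mm) begins 59 mm behind the grasp point.
Start: joints at [1.076, 0.124, 1.65, -0, 1.367, -0.083], TCP at [260.187, 595.64, 214.656] pointing down, gripper open.
Joint ranges: [-2.61, 2.61], [-1.02, 2.33], [0.03, 2.71], [-1.35, 4.49], [0.32, 2.68], [-2.91, 2.91]. Speed limits (rad/s): [2.57, 2.57, 3.14, 3.14, 3.14, 3.14].

## Interface

Orientations are given as a rotation vector (axis times angle).
In Python, from bench import manip gives the robot as it stands.
- The arm moves only by the tool step_arm, never from a script. Its arguments are lists of equal length, an entry for each row: "travel": the shift along the world's x, y, z scaled (see below), a list of three; "spin": the turn about the world's z scaled (see below); "fingers": the gripper command: -1 is fully open, 1 is shut, values between are in proportion. A call has 1 to 5 rows; each row shifts and turns the commanded pose from where the row before left it; what a row does not reach is not made up. The controller multiplies each number of a shift by 300 mm and each number of a turn by pi rad. A row lasts 1/10 s, in which the tool goes at most 50 mm and 8.59 degrees, less where a joint would pass 70% of its speed; a pose out of reach is approached as far as the arm can. A call with a number of a shift or a turn outside -1 to 1 is refused whole. A call with a gripper value outside its range is refused whole. The fingers move at their own pace and stop on an object; the grip force is fixed at half the most. Time passes only in rows, so rows that do not move let the fingers close. It gives the time, the measured TCP pose, the force, the opening and the grip force at its end, in the units of the state.
- manip.state(): the state, without advancing time (a new reading comes with each control period).
- manip.snapshot(name): name is "scene" or "top"; returns the picture (384x512x3 uint8, red, green, blue); there is no depth.
- manip.calibration(name): a dict with "fx", "fy", "cx", "cy" (pixels), "k1" (the pictures are not rectified: a ray, as slopes to the right and down, at radius r is drawn at 1 + k1 r^2 times it, then the intrinsics apply), "position" and "rotation" of the camera in the world. Camera axes: x right, y down, z forward; pixel columns grow to the right and rows downward; lengths in mm; the calibration is good to about 2 mm. A picture is of the moment at which its call begins. calibration takes no time and is no camera call.
- manip.sign_off(): hands the job in; it is judged then, once.
Trained networks look in the newest picture that a camera, given by its name, has taken for a name from the list of things; names that differ only in an ending like _2 or _b are one class to them, and where a whole thing is asked for, a point or a joint stands for the part that bears it (a point fixed in the world has none). Each returns a list of dicts, best first, with "p" (0 to 1); they miss things now and then, are a little off and sometimes report something else, mostly with a low value. They report only what shows in the picture. A call takes as long as a camera call. They do not tell look-alikes from the thing itself.
- manip.search_frame(target, camera): "xyz" ([x, y, z] in mm, in world coordinates, good to about 4 mm: the middle of the surface that is visible of it).
- manip.mark_of(target, camera): "xyz" ([x, y, z] in mm, in world coordinates, good to about 4 mm: a listed point, or the origin of a listed thing).
The state is a dict: "t": time; "q": joint angles; "joint_vel": joint speeds; "effort": joint torques, N m; "eef_pos": TCP position; "eef_rot": TCP orientation; "contact_force": force on the tool from outside, world axes, zero at the start; "torque": the same for the moment, N m; "grip_width": finger opening in mm; "grip_force": force on a finger pad.
Only numpy, scipy, OpenCV 4.12 (cv2) and the standard library are available. Lean on these libraries where they do the work, as an engineer would, in place of code of your own. Each camera call takes 0.05 s, during which the arm holds its last target. There are 200 camera calls.

## Working session

There is one attempt and no reset: what is moved stays moved. The work goes in short steps, Python scripts to look and compute and a tool call to move; the robot and the scene stay as the last step left them, time stands still between calls to the robot, and variables do not carry over. Pictures are saved under pics/ and viewed, at most 10 in all, crops included, and the job is handed in when it is done.

Besides the shell and the picture viewer there is one more tool, called after "Call:" as name(argument=value, ...) on one line, values as JSON. step_arm: Moves the arm, as the interface text tells. Shifts and turns lie within -1 to 1; 1 stands for 300 mm of shift or pi rad of turn. Its arguments: {"type":"object","properties":{"travel":{"type":"array","items":{"type":"array","items":{"type":"number","minimum":-1,"maximum":1}}},"spin":{"type":"array","items":{"type":"number","minimum":-1,"maximum":1}},"fingers":{"type":"array","items":{"type":"number"}}},"required":["travel","spin","fingers"]}

```bash
mkdir -p pics; ls
python3 - <<'E'
from bench import manip
import cv2,numpy as np
for c in("scene","top"):
    im=manip.snapshot(c); cv2.imwrite(f"pics/{c}0.png",im[:,:,::-1])
    k=manip.calibration(c); print(c,k)
    for t in("bottle","pot","knob_top","ring_mark","jaw","vblock","holder","tape","tube_rack"):
        print(t,[(np.round(d["xyz"]).tolist(),round(d["p"],2)) for d in manip.mark_of(t,c)][:3])
print(manip.grasp_offset,manip.state())
E
```

```text
pics
scene {'fx': 443.9849301659465, 'fy': 443.9849301659465, 'cx': 258.88958285111283, 'cy': 190.58284417640212, 'k1': -0.05423687657661908, 'position': array([ -57.85591511, -906.53677031,  860.46663877]), 'rotation': array([-2.10285973,  0.6448225 , -0.34609701])}
bottle [([466.0, 302.0, 3.0], 0.78), ([480.0, 216.0, -4.0], 0.7)]
pot [([423.0, -293.0, 4.0], 0.76)]
knob_top [([516.0, -90.0, 81.0], 0.41)]
ring_mark [([519.0, -117.0, 61.0], 0.59), ([499.0, 8.0, 10.0], 0.5), ([722.0, 141.0, -5.0], 0.18)]
jaw [([498.0, 6.0, 12.0], 0.53)]
vblock [([490.0, 42.0, 11.0], 0.71)]
holder [([499.0, -8.0, 4.0], 0.7)]
tape [([672.0, 268.0, 0.0], 0.74)]
tube_rack [([721.0, 141.0, 1.0], 0.65)]
top {'fx': 386.18939770277814, 'fy': 386.18939770277814, 'cx': 249.9953275742673, 'cy': 192.045081802559, 'k1': -0.06332383073926615, 'position': array([ 391.74605098,    7.34722989, 1208.16203319]), 'rotation': array([-2.119681  ,  2.13113791, -0.1626279 ])}
bottle [([465.0, 295.0, -2.0], 0.76), ([481.0, 213.0, -1.0], 0.63)]
pot [([420.0, -292.0, 1.0], 0.53)]
knob_top [([518.0, -92.0, 75.0], 0.46)]
ring_mark
[... 243 characters left out ...]
.8 {'t': 1.0, 'q': array([ 1.07638007e+00,  1.23778367e-01,  1.65029741e+00,  2.22543377e-05,
        1.36750594e+00, -8.25634393e-02]), 'joint_vel': array([ 1.23837385e-04, -1.16882836e-03,  1.05248244e-03, -9.52172606e-05,
        1.77684140e-03,  9.75218694e-04]), 'effort': array([-5.12229180e-04, -4.17606962e+01, -3.60233617e+01,  7.73280580e-02,
        4.29259334e-02, -2.04475566e-05]), 'eef_pos': array([260.19356014, 595.63753862, 214.67175907]), 'eef_rot': array([-6.42377550e-01, -3.07519816e+00, -2.62127072e-05]), 'contact_force': array([-0.58535724, -0.1260297 ,  0.81538635]), 'torque': array([0.01948511, 0.00521652, 0.01797665]), 'grip_force': 0.0, 'grip_width': 95.48725085239313}
```

View pics/scene0.png

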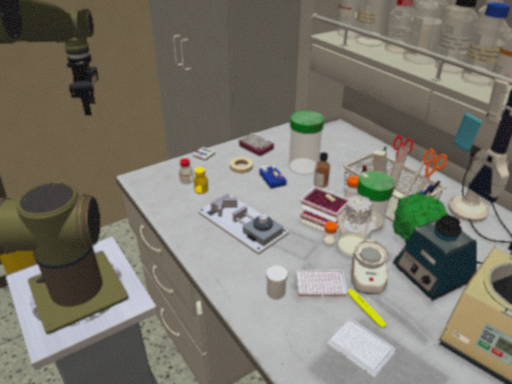

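View pics/top0.png

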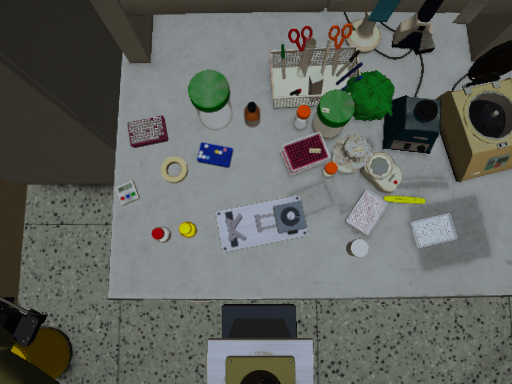

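The red-capped bottle shows at top-view pixel (160,234) and its yellow look-alike at (188,229). The knob is at (290,215) and the V-block at (235,228). I'll zoom in on the holder and the bottles.

```bash
cat > h.py <<'E'
import numpy as np,cv2
from scipy.spatial.transform import Rotation as R
from bench import manip
def px2w(c,uv,z):
    k=manip.calibration(c);K=np.array([[k['fx'],0,k['cx']],[0,k['fy'],k['cy']],[0,0,1]])
    p=cv2.undistortPoints(np.array([[uv]],float),K,np.array([k['k1'],0,0,0.]))[0,0]
    d=R.from_rotvec(k['rotation']).apply([p[0],p[1],1]);o=np.array(k['position'])
    return o+d*(z-o[2])/d[2]
def w2px(c,X):
    k=manip.calibration(c);p=R.from_rotvec(k['rotation']).inv().apply(np.array(X,float)-k['position'])
    a=p[:2]/p[2];a=a*(1+k['k1']*a@a);return np.array([k['cx']+k['fx']*a[0],k['cy']+k['fy']*a[1]])
def crop(c,im,x0,y0,w,h,s,name):
    o=cv2.resize(im[y0:y0+h,x0:x0+w,::-1],None,fx=s,fy=s,interpolation=cv2.INTER_CUBIC)
    for x in range((x0+9)//10*10,x0+w,10):cv2.putText(o,str(x),(int((x-x0+.5)*s),10),0,.35,(0,0,255));cv2.line(o,(int((x-x0+.5)*s),12),(int((x-x0+.5)*s),18),(0,0,255))
    for y in range((y0+9)//10*10,y0+h,10):cv2.putText(o,str(y),(0,int((y-y0+.5)*s)),0,.35,(0,0,255))
    cv2.imwrite(name,o)
E
python3 - <<'E'
from h import *
im=cv2.imread("pics/top0.png")[:,:,::-1]
crop("top",im,210,190,105,62,7,"pics/top_h.png")
im2=im
# red cap centroid
hsv=cv2.cvtColor(im2.copy(),cv2.COLOR_RGB2HSV)
m=((hsv[...,0]<8)|(hsv[...,0]>172))&(hsv[...,1]>140)&(hsv[...,2]>70)
v,u=np.nonzero(m[215:250,140:175]);print(len(u),u.min()+140,u.max()+140,v.min()+215,v.max()+215)
uv=(u.mean()+140,v.mean()+215);print(uv,px2w("top",uv,82))
s=cv2.imread("pics/scene0.png")[:,:,::-1]
hsv=cv2.cvtColor(s.copy(),cv2.COLOR_RGB2HSV)
m=((hsv[...,0]<8)|(hsv[...,0]>172))&(hsv[...,1]>140)&(hsv[...,2]>70)
v,u=np.nonzero(m[150:190,170:195]);print(len(u));uv=(u.mean()+170,v.mean()+150);print(uv,px2w("scene",uv,78))
E
```

```text
105 152 162 228 238
(np.float64(157.14285714285714), np.float64(233.06666666666666)) [464.20899527 298.37570165  82.        ]
52
(np.float64(184.5), np.float64(162.0)) [466.20720221 301.34389832  78.        ]
```

View pics/top_h.png

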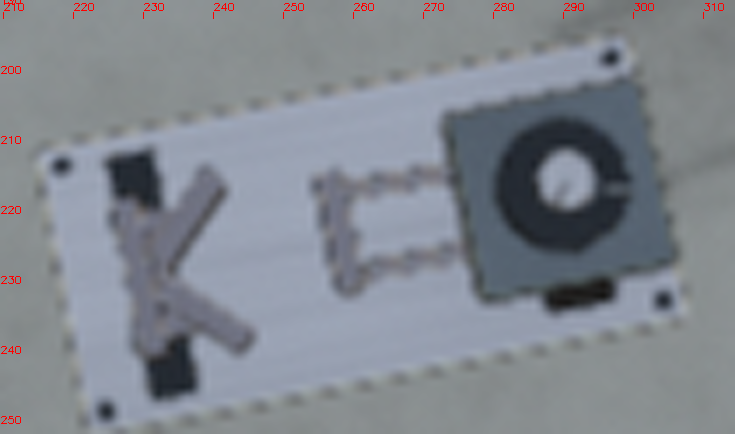

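The V-block's inner apex is at about (234.5,228.5), with its arms opening to the right. The jaw face runs from (255,215) to (258,231), the knob is at (290,215.5) and the ring mark is at (297,217). The deck screws are also visible.

Run:
```python
from h import *
P=lambda u,v,z:px2w("top",(u,v),z)
A,B,C,D=P(217,213.5,14),P(223.5,248.5,14),P(296,198,14),P(303.5,232.5,14)
y=((A+B)-(C+D))/2; y1=y/np.linalg.norm(y);print("screw span",np.linalg.norm(y),np.linalg.norm(A-B),"y",y1,np.arctan2(-y1[0],y1[1]),"ctr",(A+B+C+D)/4)
k=P(290,215.7,78);r=P(289.7,215.9,60);print("knob",k,r)
o=(A+B+C+D)/4;x1=np.array([y1[1],-y1[0],0])
L=lambda p:(round((p-o)@x1,1),round((p-o)@y1,1))
for n,p in dict(knob=k,apex=P(234.5,228.5,47),up=P(241.5,217,47),lo=P(246,238,47),jf1=P(255,215.5,49),jf2=P(257.5,231,49),mark=P(297,217,60)).items():print(n,np.round(p,1),L(p))
```

```text
screw span 251.11027511545748 110.17789965568277 y [-0.18893543  0.98198951  0.        ] 0.19007793787083357 ctr [498.49273167  -3.90628088  14.        ]
knob [513.72823728 -91.38687933  78.        ] [515.077835   -92.05258274  60.        ]
knob [513.7 -91.4  78. ] (np.float64(-1.6), np.float64(-88.8))
apex [479.4  73.3  47. ] (np.float64(-4.1), np.float64(79.5))
up [514.   52.3  47. ] (np.float64(25.9), np.float64(52.2))
lo [450.8  38.8  47. ] (np.float64(-38.7), np.float64(51.0))
jf1 [518.1  11.5  49. ] (np.float64(22.2), np.float64(11.4))
jf2 [471.4   4.3  49. ] (np.float64(-25.0), np.float64(13.1))
mark [ 511.6 -113.7   60. ] (np.float64(-7.8), np.float64(-110.3))
```

Call:
step_arm(travel=[[0.15, -0.08, 0], [0.15, -0.08, 0], [0.13, -0.1, 0], [0.1, -0.15, 0], [0.08, -0.15, 0]], spin=[-0.045, -0.045, -0.045, -0.045, -0.045], fingers=[-1, -1, -1, -1, -1])

```text
t: 1.5
eef_pos: [440.1, 431.4, 214.6]
eef_rot: [1.675, 2.658, 0.0]
contact_force: [0.1, -0.4, 0.3]
grip_width: 95.0
grip_force: 0.0
```

Call:
step_arm(travel=[[0.06, -0.15, 0], [0, -0.15, 0], [0, -0.12, 0], [0, 0, 0], [0, 0, 0]], spin=[-0.045, -0.03, 0, 0, 0], fingers=[-1, -1, -1, -1, -1])

```text
t: 2.0
eef_pos: [456.9, 306.5, 215.0]
eef_rot: [-1.97, -2.447, -0.002]
contact_force: [1.1, 0.5, 0.2]
grip_width: 95.5
grip_force: 0.0
```

Call:
step_arm(travel=[[0.027, -0.024, 0], [0, 0, 0], [0, 0, 0]], spin=[-0.008, 0, 0], fingers=[-1, -1, -1])

```text
t: 2.3
eef_pos: [464.9, 300.3, 214.5]
eef_rot: [-1.998, -2.424, 0.001]
contact_force: [-1.4, -0.9, 0.4]
grip_width: 95.2
grip_force: 0.0
```

Call:
step_arm(travel=[[0, 0, -0.1], [0, 0, -0.1], [0, 0, -0.06], [0, 0, 0], [0, 0, 0]], spin=[0, 0, 0, 0, 0], fingers=[-1, -1, -1, -1, -1])

```text
t: 2.8
eef_pos: [464.8, 300.1, 136.8]
eef_rot: [-1.998, -2.424, 0.0]
contact_force: [0.5, -0.2, 0.1]
grip_width: 95.1
grip_force: 0.0
```

Run:
```python
from h import *
im=manip.snapshot("scene");crop("scene",im,150,110,80,90,6,"pics/s1.png")
s=manip.state()['eef_pos'];print(s,w2px("scene",s),w2px("scene",[s[0],s[1],85]))
```

```text
[465.41744432 300.38531624 137.87456888] [182.8387289  146.74719361] [184.23547682 160.41854458]
```

View pics/s1.png

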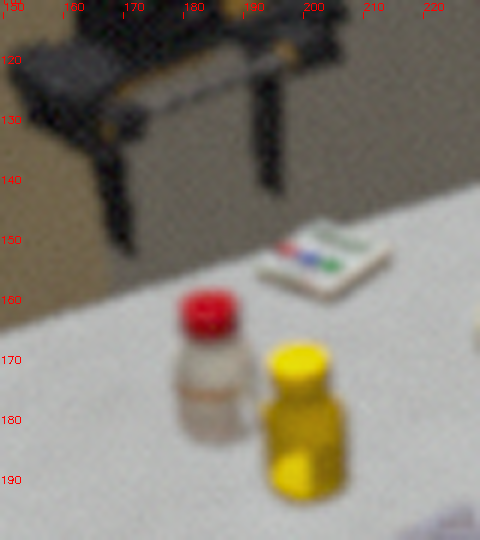

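The cap top is at about (184,160), which matches the projected tool point, and the fingers straddle it. Next I descend and grip.

Call:
step_arm(travel=[[0, 0, -0.1], [0, 0, -0.1], [0, 0, -0.04], [0, 0, 0], [0, 0, 0]], spin=[0, 0, 0, 0, 0], fingers=[-1, -1, -1, -1, 1])

```text
t: 3.35
eef_pos: [465.8, 300.3, 66.3]
eef_rot: [1.998, 2.423, 0.003]
contact_force: [0.3, 0.0, -0.6]
grip_width: 91.4
grip_force: 0.0
```

Call:
step_arm(travel=[[0, 0, 0], [0, 0, 0], [0, 0, 0], [0, 0, 0], [0, 0, 0]], spin=[0, 0, 0, 0, 0], fingers=[1, 1, 1, 1, 1])

```text
t: 3.85
eef_pos: [464.9, 299.7, 64.9]
eef_rot: [1.999, 2.423, 0.0]
contact_force: [0.1, -0.3, -0.4]
grip_width: 52.9
grip_force: 0.0
```

Call:
step_arm(travel=[[0, 0, 0], [0, 0, 0], [0, 0, 0], [0, 0, 0], [0, 0, 0]], spin=[0, 0, 0, 0, 0], fingers=[1, 1, 1, 1, 1])

```text
t: 4.35
eef_pos: [464.7, 299.7, 64.5]
eef_rot: [-1.999, -2.424, 0.0]
contact_force: [-0.5, -0.1, -1.0]
grip_width: 35.5
grip_force: 28.8
```

Call:
step_arm(travel=[[0, 0, 0.1], [0, 0, 0.1], [0, 0, 0.1], [0, 0, 0.1], [0, 0, 0]], spin=[0, 0, 0, 0, 0], fingers=[1, 1, 1, 1, 1])

```text
t: 4.85
eef_pos: [467.3, 301.0, 190.0]
eef_rot: [1.997, 2.421, 0.013]
contact_force: [0.4, 0.6, -0.9]
grip_width: 35.3
grip_force: 28.7
```

Call:
step_arm(travel=[[0.02, -0.15, 0], [0.02, -0.15, 0], [0.02, -0.15, 0], [0.016, -0.15, 0], [0, -0.14, 0]], spin=[0, 0, 0, 0, 0], fingers=[1, 1, 1, 1, 1])

```text
t: 5.35
eef_pos: [486.8, 75.8, 182.9]
eef_rot: [-1.998, -2.422, 0.002]
contact_force: [0.1, -0.2, -0.1]
grip_width: 35.5
grip_force: 28.7
```

Call:
step_arm(travel=[[0, -0.13, 0], [0, -0.01, 0], [0, 0, 0], [0, 0, 0]], spin=[0, 0, 0, 0], fingers=[1, 1, 1, 1])

```text
t: 5.75
eef_pos: [487.1, 36.3, 183.7]
eef_rot: [-1.998, -2.423, 0.001]
contact_force: [0.6, 0.3, -1.2]
grip_width: 35.2
grip_force: 28.7
```

Call:
step_arm(travel=[[0.002, 0, -0.1], [0, 0, -0.1], [0, 0, -0.01], [0, 0, 0], [0, 0, 0]], spin=[0, 0, 0, 0, 0], fingers=[1, 1, 1, 1, 1])

```text
t: 6.25
eef_pos: [489.2, 36.3, 123.2]
eef_rot: [1.997, 2.423, 0.002]
contact_force: [-0.1, -0.7, 0.1]
grip_width: 35.4
grip_force: 28.7
```

Run:
```python
from h import *
im=manip.snapshot("scene");crop("scene",im,190,150,110,90,7,"pics/s2.png")
s=manip.state()['eef_pos'];print(s,manip.state()['eef_rot'],w2px("scene",[s[0],s[1],s[2]-65]),w2px("scene",[487.3,35.8,47]))
for t in("vblock","jaw","knob_top","ring_mark","bottle"):print(t,[(np.round(d["xyz"],1).tolist(),round(d["p"],2)) for d in manip.mark_of(t,"scene")][:2])
```

```text
[489.46546185  36.090706   123.57365193] [1.99651326 2.42250028 0.00294209] [231.11829949 202.84257624] [230.67200542 206.17494859]
vblock [([488.3, 42.7, 12.2], 0.79)]
jaw [([502.1, 11.0, 12.3], 0.45)]
knob_top [([514.8, -92.2, 78.8], 0.65)]
ring_mark [([515.0, -118.3, 57.6], 0.53)]
bottle [([481.0, 216.4, -0.7], 0.73)]
```

View pics/s2.png

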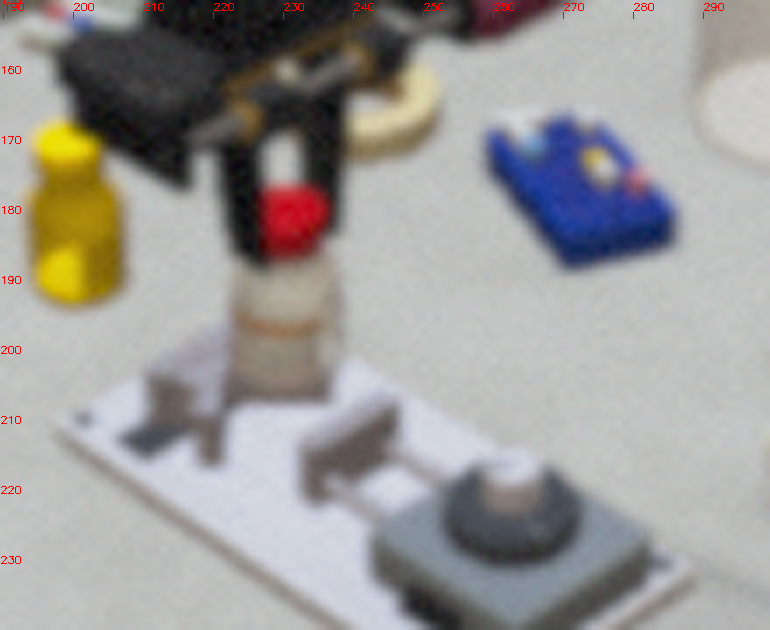

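The bottle hangs upright above the gap between the V-block (arm tip near (217,207)) and the jaw (top front edge from (231,213) to (243,205)). I'll cross-check the jaw position from this camera.

Run:
```python
from h import *
o=np.array([498.5,-3.9,0]);y1=np.array([-.189,.982,0]);x1=np.array([.982,.189,0])
L=lambda p:np.round([(p-o)@x1,(p-o)@y1],1)
for n,u,v,z in(("jaw a",231,212.5,49),("jaw b",243.3,205,49),("knob",261.3,215.7,78),("screw",200,210,14),("Vtip",219.5,203,47)):print(n,L(px2w("scene",(u,v),z)))
print("bottle",L(manip.state()['eef_pos']*[1,1,0]))
```

```text
jaw a [-25.8  15. ]
jaw b [26.2 16.4]
knob [  1.  -85.3]
screw [-56.6 127.3]
Vtip [-17.   77.4]
bottle [-2.1 40.7]
```

Call:
step_arm(travel=[[-0.003, 0.003, 0], [0, 0, -0.04], [0, 0, -0.04], [0, 0, -0.04], [0, 0, 0]], spin=[0, 0, 0, 0, 0], fingers=[1, 1, 1, 1, 1])

```text
t: 7.05
eef_pos: [485.0, 36.6, 82.4]
eef_rot: [-1.996, -2.42, 0.006]
contact_force: [-0.2, -1.0, -0.8]
grip_width: 35.2
grip_force: 28.7
```

Call:
step_arm(travel=[[0, 0, -0.01], [0, 0, 0], [0, 0, 0]], spin=[0, 0, 0], fingers=[1, 1, 1])

```text
t: 7.35
eef_pos: [487.7, 36.5, 83.0]
eef_rot: [1.999, 2.423, 0.001]
contact_force: [-0.1, -0.0, -0.2]
grip_width: 35.1
grip_force: 28.7
```

Call:
step_arm(travel=[[0, 0, -0.01], [0, 0, 0], [0, 0, 0]], spin=[0, 0, 0], fingers=[1, 1, 1])

```text
t: 7.65
eef_pos: [487.3, 36.6, 79.7]
eef_rot: [1.999, 2.423, 0.0]
contact_force: [-0.3, -0.4, -1.3]
grip_width: 35.2
grip_force: 28.7
```

Call:
step_arm(travel=[[0, 0, -0.004], [0, 0, 0], [0, 0, 0]], spin=[0, 0, 0], fingers=[1, 1, 1])

```text
t: 7.95
eef_pos: [487.6, 36.6, 78.9]
eef_rot: [1.999, 2.423, 0.001]
contact_force: [0.2, 1.4, 1.5]
grip_width: 35.1
grip_force: 29.1
```

Call:
step_arm(travel=[[0, 0, -0.001], [0, 0, 0], [0, 0, 0], [0, 0, 0], [0, 0, 0]], spin=[0, 0, 0, 0, 0], fingers=[1, 1, 0, 0, 0])

```text
t: 8.45
eef_pos: [486.9, 36.4, 77.6]
eef_rot: [-1.999, -2.423, 0.001]
contact_force: [-0.3, -0.1, 0.1]
grip_width: 47.2
grip_force: 0.0
```

Call:
step_arm(travel=[[0, 0, 0], [0, 0, 0], [0, 0, 0], [0, 0, 0], [0, 0, 0.05]], spin=[0, 0, 0, 0, 0], fingers=[-0.2, -0.2, -0.2, -0.2, -0.2])

```text
t: 8.95
eef_pos: [485.4, 36.6, 91.4]
eef_rot: [-1.997, -2.421, 0.005]
contact_force: [-0.2, 0.9, -0.2]
grip_width: 57.1
grip_force: 0.0
```

Call:
step_arm(travel=[[0, 0, 0.1], [0, 0, 0.1], [0, 0, 0.05], [0, 0, 0], [0, 0, 0]], spin=[0, 0, 0, 0, 0], fingers=[-0.2, -0.2, -0.2, -0.2, -0.2])

```text
t: 9.45
eef_pos: [487.0, 36.5, 167.8]
eef_rot: [-1.999, -2.423, 0.0]
contact_force: [-0.3, 0.8, 0.0]
grip_width: 57.5
grip_force: 0.0
```

Call:
step_arm(travel=[[0.03, -0.12, 0], [0.03, -0.12, 0], [0.035, -0.12, 0], [0, -0.063, 0], [0, 0, 0]], spin=[0.045, 0.045, 0.045, 0.045, 0.045], fingers=[-0.2, -0.2, -0.2, -0.2, -0.2])

```text
t: 9.95
eef_pos: [514.6, -92.3, 165.5]
eef_rot: [-1.031, -2.963, 0.001]
contact_force: [0.2, 0.5, -0.7]
grip_width: 57.3
grip_force: 0.0
```

Call:
step_arm(travel=[[0, 0, 0], [0, 0, 0], [0, 0, 0], [0, 0, 0], [0, 0, 0]], spin=[0.045, 0.045, 0.045, 0, 0], fingers=[-0.2, -0.2, -0.2, -0.2, -0.2])

```text
t: 10.45
eef_pos: [514.9, -90.1, 166.5]
eef_rot: [-0.393, -3.114, -0.001]
contact_force: [0.0, 0.2, -0.3]
grip_width: 57.7
grip_force: 0.0
```

Call:
step_arm(travel=[[0, 0, -0.1], [0, 0, -0.1], [0, 0, 0], [0, 0, 0]], spin=[0, 0, 0, 0], fingers=[-0.2, -0.2, -0.2, -0.2])

```text
t: 10.85
eef_pos: [515.2, -90.1, 107.6]
eef_rot: [-0.391, -3.115, -0.0]
contact_force: [0.5, 0.8, -0.3]
grip_width: 57.3
grip_force: 0.0
```

Run:
```python
from h import *
im=manip.snapshot("scene");crop("scene",im,200,150,100,85,7,"pics/s3.png")
s=manip.state();p=s['eef_pos'];print(p,s['eef_rot'],s['q'],s['torque'],w2px("scene",p),w2px("scene",[p[0],p[1],78]))
for t in("vblock","jaw","knob_top","ring_mark","bottle"):print(t,[(np.round(d["xyz"],1).tolist(),round(d["p"],2)) for d in manip.mark_of(t,"scene")][:2])
```

```text
[516.26468501 -90.44970315 109.01741334] [ 3.90502940e-01  3.11644923e+00 -2.65320711e-04] [-2.75855760e-01 -6.46214393e-02  2.02752935e+00 -5.47691489e-05
  1.17789517e+00 -1.59732291e+00] [ 0.02071721  0.03430882 -0.01787921] [262.20409658 207.46024559] [262.08359064 216.15240179]
vblock [([488.4, 44.2, 12.1], 0.65)]
jaw [([498.8, 10.6, 15.3], 0.46)]
knob_top [([516.9, -92.0, 78.4], 0.47)]
ring_mark [([516.4, -115.8, 59.6], 0.53)]
bottle [([490.1, 36.3, 18.7], 0.91), ([479.7, 219.6, -1.0], 0.53)]
```

View pics/s3.png

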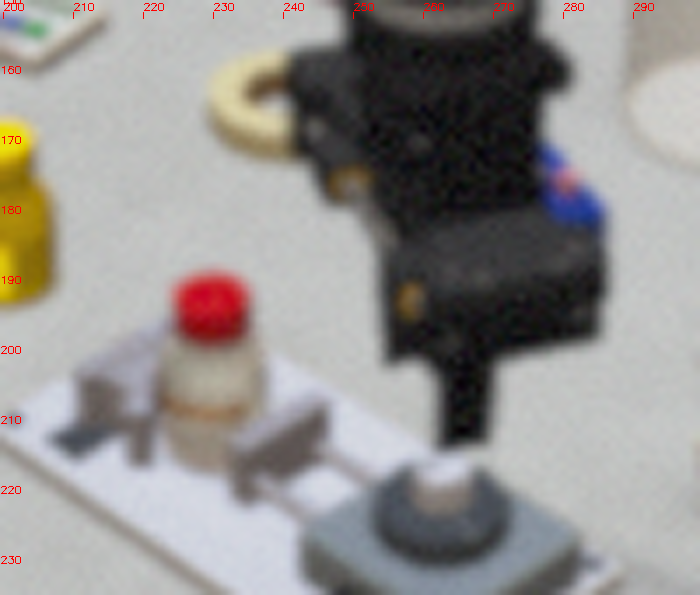

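The bottle stands upright between the V-block and the jaw, with its cap at (230,193). The knob top at (261,216) lies directly below the fingers. I'll descend and grip the knob.

Call:
step_arm(travel=[[0, -0.002, -0.05], [0, 0, -0.05], [0, 0, -0.04], [0, 0, 0], [0, 0, 0]], spin=[0, 0, 0, 0, 0], fingers=[-0.2, -0.2, -0.2, -0.2, -0.2])

```text
t: 11.65
eef_pos: [515.2, -90.8, 65.1]
eef_rot: [-0.389, -3.115, -0.0]
contact_force: [0.2, 0.7, 1.2]
grip_width: 56.9
grip_force: 0.0
```

Call:
step_arm(travel=[[0, 0, 0], [0, 0, 0]], spin=[0, 0], fingers=[-0.2, -0.2])

```text
t: 11.85
eef_pos: [516.3, -91.1, 66.8]
eef_rot: [0.389, 3.116, -0.0]
contact_force: [0.8, -0.2, 0.1]
grip_width: 57.1
grip_force: 0.0
```

Call:
step_arm(travel=[[0, 0, -0.003], [0, 0, 0], [0, 0, 0], [0, 0, 0], [0, 0, 0]], spin=[0, 0, 0, 0, 0], fingers=[1, 1, 1, 1, 1])

```text
t: 12.35
eef_pos: [515.3, -92.9, 65.3]
eef_rot: [-0.387, -3.117, 0.008]
contact_force: [-1.8, -4.3, 0.7]
grip_width: 23.3
grip_force: 30.0
```

Run:
```python
from bench import manip
s=manip.state();print(s['grip_width'],s['grip_force'],s['contact_force'],s['torque'],s['eef_pos'])
```

```text
23.272445412679645 30.044781267642975 [-1.81848995 -4.26810313  0.660395  ] [-0.59514149  0.21484849  0.01848038] [515.31595387 -92.91218452  65.3329342 ]
```

Call:
step_arm(travel=[[0, -0.006, 0], [0, 0, 0], [0, 0, 0]], spin=[0, -0.03, -0.03], fingers=[1, 1, 1])

```text
t: 12.65
eef_pos: [515.4, -92.7, 65.3]
eef_rot: [-0.686, -3.065, -0.0]
contact_force: [-1.8, 0.4, 1.3]
grip_width: 23.1
grip_force: 30.0
```

```bash
cat > st.py <<'E'
from h import *
s=manip.state();a=s['eef_rot'];a=a*np.sign(a[1]);print(s['t'],'hd',2*np.arctan2(a[1],a[0])-np.pi/2,'w',s['grip_width'],s['grip_force'],'F',s['contact_force'].round(2),'T',s['torque'].round(3),s['eef_pos'].round(1),'q6',s['q'][5],s['effort'][5])
E
python3 st.py
```

```text
12.65 hd 1.130224927986788 w 23.09605521621723 29.997996389865875 F [-1.84  0.43  1.27] T [-0.059  0.315  0.106] [515.4 -92.7  65.3] q6 -1.4107309210694494 -0.6678120419383049
```

Call:
step_arm(travel=[[0, 0, 0], [0, 0, 0], [0, 0, 0]], spin=[-0.03, -0.03, 0], fingers=[1, 1, 1])

```text
t: 12.95
eef_pos: [515.6, -92.5, 65.3]
eef_rot: [-0.966, -2.988, -0.001]
contact_force: [-2.1, 0.2, 1.8]
grip_width: 23.0
grip_force: 30.0
```

```bash
python3 st.py
```

```text
12.95 hd 0.9454104389239171 w 22.981668856780654 30.001197159290314 F [-2.11  0.18  1.81] T [ 0.068  0.316 -0.105] [515.6 -92.5  65.3] q6 -1.2258784472918365 0.35093972459435463
```

Call:
step_arm(travel=[[0, 0, 0], [0, 0, 0]], spin=[-0.03, 0], fingers=[1, 1])

```text
t: 13.15
eef_pos: [515.7, -92.4, 65.3]
eef_rot: [-1.103, -2.941, -0.001]
contact_force: [-1.1, 1.1, 1.3]
grip_width: 23.1
grip_force: 30.0
```

```bash
python3 st.py
```

```text
13.15 hd 0.8528290227853876 w 23.115671716074324 30.00127762556076 F [-1.08  1.06  1.34] T [ 0.196  0.378 -0.061] [515.7 -92.4  65.3] q6 -1.1333045572111762 0.33402616158127785
```

Call:
step_arm(travel=[[0, 0, 0], [0, 0, 0]], spin=[-0.02, -0.02], fingers=[1, 1])

```text
t: 13.35
eef_pos: [515.8, -92.3, 65.3]
eef_rot: [-1.287, -2.866, -0.001]
contact_force: [-1.8, 2.1, 2.0]
grip_width: 22.8
grip_force: 30.0
```

```bash
python3 st.py
```

```text
13.35 hd 0.7266845107780879 w 22.818978819596637 29.998932480812073 F [-1.84  2.12  1.96] T [0.343 0.241 0.095] [515.8 -92.3  65.3] q6 -1.007156543771833 -0.4024880100041628
```

Call:
step_arm(travel=[[0, 0, 0]], spin=[-0.02], fingers=[1])

```text
t: 13.45
eef_pos: [515.8, -92.2, 65.3]
eef_rot: [-1.376, -2.824, -0.002]
contact_force: [0.1, 2.8, 0.8]
grip_width: 22.9
grip_force: 30.0
```

```bash
python3 st.py
```

```text
13.45 hd 0.663748155623376 w 22.908485523307455 29.9989852309227 F [0.1  2.84 0.83] T [0.355 0.169 0.11 ] [515.8 -92.2  65.3] q6 -0.944254036181264 -0.39385358802974224
```

Call:
step_arm(travel=[[0, 0, 0]], spin=[-0.02], fingers=[1])

```text
t: 13.55
eef_pos: [515.9, -92.1, 65.3]
eef_rot: [-1.464, -2.779, -0.002]
contact_force: [-0.8, 3.2, 0.9]
grip_width: 23.4
grip_force: 30.0
```

```bash
python3 st.py
```

```text
13.55 hd 0.6009131141333066 w 23.418208254945107 29.99888777732849 F [-0.78  3.18  0.88] T [0.358 0.132 0.129] [515.9 -92.1  65.3] q6 -0.8814551500216953 -0.3932899609208107
```

Call:
step_arm(travel=[[0, 0, 0]], spin=[-0.02], fingers=[1])

```text
t: 13.65
eef_pos: [516.0, -92.1, 65.3]
eef_rot: [-1.551, -2.732, -0.002]
contact_force: [0.6, 2.6, 1.4]
grip_width: 23.4
grip_force: 30.0
```

```bash
python3 st.py
python3 - <<'E'
from h import *
im=manip.snapshot("scene");crop("scene",im,200,180,70,50,11,"pics/s4.png")
E
```

```text
13.65 hd 0.5380897674743195 w 23.420251329823323 29.99880462884903 F [0.58 2.6  1.37] T [0.474 0.07  0.135] [516.  -92.1  65.3] q6 -0.8186455182639082 -0.39317610673606396
```

View pics/s4.png

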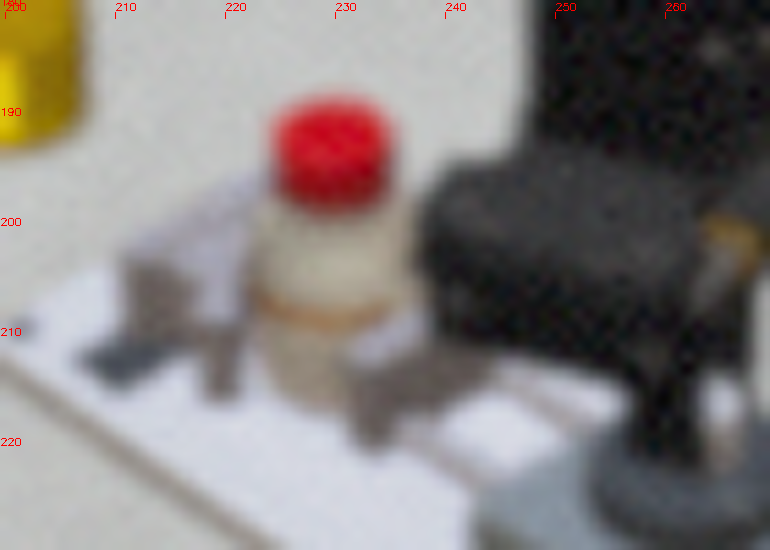

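The bottle is still upright. The jaw's top-left corner is near (231,213), so I need to check numerically whether the jaw has actually moved.

Run:
```python
from h import *
a=cv2.imread("pics/scene0.png");b=manip.snapshot("scene")[:,:,::-1];b=np.ascontiguousarray(b)
cv2.imwrite("pics/scene_now.png",b)
def P(x,y,z):
    return w2px("scene",np.array([498.5,-3.9,0])+x*np.array([.982,.189,0])+y*np.array([-.189,.982,0])+np.array([0,0,z]))
print(P(-26,15,49),P(-26,21.3,49))
for n,(x,y,w,h) in dict(jaw=(226,210,15,14),ref=(196,205,12,10),vtip=(214,205,12,14)).items():
    up=lambda i:cv2.resize(i,None,fx=4,fy=4,interpolation=cv2.INTER_CUBIC)
    t=up(a[y:y+h,x:x+w]);s=up(b[y-8:y+h+8,x-8:x+w+8])
    r=cv2.matchTemplate(s,t,cv2.TM_CCOEFF_NORMED);_,m,_,l=cv2.minMaxLoc(r);print(n,m,np.array(l)/4-8)
```

```text
[230.94350416 212.53975964] [229.52820306 211.62529099]
jaw 0.7524986863136292 [ 5.75 -8.  ]
ref 0.9870309233665466 [0. 0.]
vtip 0.8424533009529114 [-0.25  0.25]
```

Run:
```python
from h import *
a=cv2.imread("pics/s3.png");b=cv2.imread("pics/scene_now.png")[150:235,200:300];b=cv2.resize(b,None,fx=7,fy=7,interpolation=cv2.INTER_CUBIC)
for n,(x,y,w,h) in dict(jawleg=(229,214,9,10),jawback=(231,209,14,14),ref=(206,207,12,10),cap=(222,188,15,14),body=(221,198,10,17)).items():
    c=lambda i,m:i[int((y-150-m)*7):int((y+h-150+m)*7),int((x-200-m)*7):int((x+w-200+m)*7)]
    r=cv2.matchTemplate(c(b,5),c(a,0),cv2.TM_CCOEFF_NORMED);_,m,_,l=cv2.minMaxLoc(r);print(n,round(m,3),np.array(l)/7-5)
```

```text
jawleg 0.986 [-1.14285714 -0.71428571]
jawback 0.885 [-1.71428571 -0.71428571]
ref 0.999 [0. 0.]
cap 0.997 [0. 0.]
body 0.992 [0. 0.]
```

Add to st.py:
```python
a=cv2.imread("pics/s3.png");b=cv2.resize(np.ascontiguousarray(manip.snapshot("scene")[150:235,200:300,::-1]),None,fx=7,fy=7,interpolation=cv2.INTER_CUBIC)
for n,(x,y,w,h) in dict(jawleg=(229,214,9,10),cap=(222,188,15,14)).items():
    c=lambda i,m:i[int((y-150-m)*7):int((y+h-150+m)*7),int((x-200-m)*7):int((x+w-200+m)*7)]
    r=cv2.matchTemplate(c(b,5),c(a,0),cv2.TM_CCOEFF_NORMED);_,m,_,l=cv2.minMaxLoc(r);print(n,round(m,3),(np.array(l)/7-5).round(2))
```

```text
(no output)
```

Call:
step_arm(travel=[[0, 0, 0]], spin=[-0.02], fingers=[1])

```text
t: 13.85
eef_pos: [516.1, -92.1, 65.3]
eef_rot: [-1.635, -2.683, -0.002]
contact_force: [0.7, 3.9, 0.6]
grip_width: 22.9
grip_force: 30.0
```

```bash
python3 st.py
```

```text
13.85 hd 0.47635282566298764 w 22.866798834124097 29.998243153095245 F [0.73 3.92 0.56] T [ 0.586 -0.082  0.116] [516.1 -92.1  65.3] q6 -0.7569445449911791 -0.6153223849833012
jawleg 0.977 [-1.43 -0.86]
cap 0.972 [-0.14  0.  ]
```

Torque is still at its free-turning level, and the bottle has begun to move with the jaw. I'll continue in small steps.

Call:
step_arm(travel=[[0, 0, 0]], spin=[-0.02], fingers=[1])

```text
t: 14.0
eef_pos: [516.2, -92.0, 65.3]
eef_rot: [-1.718, -2.63, -0.003]
contact_force: [0.1, 4.4, -0.3]
grip_width: 23.0
grip_force: 30.0
```

```bash
python3 st.py
```

```text
14.0 hd 0.41362991062560894 w 23.005209570982803 29.998374581336975 F [ 0.08  4.41 -0.32] T [ 0.719 -0.14   0.097] [516.2 -92.   65.3] q6 -0.6942261885113502 -0.5646795406937599
jawleg 0.978 [-1.57 -0.86]
cap 0.904 [-0.14 -0.14]
```

Call:
step_arm(travel=[[0, 0, 0]], spin=[-0.01], fingers=[1])

```text
t: 14.15
eef_pos: [516.2, -92.0, 65.3]
eef_rot: [1.758, 2.604, 0.003]
contact_force: [0.4, 4.8, 0.6]
grip_width: 23.2
grip_force: 30.0
```

```bash
python3 st.py
```

```text
14.15 hd 0.38320192134903164 w 23.157163746441697 29.999530613422394 F [0.44 4.76 0.65] T [ 0.741 -0.109  0.117] [516.2 -92.   65.3] q6 -0.6638151778475552 -0.18860729411244392
jawleg 0.979 [-1.43 -0.86]
cap 0.882 [-0.14 -0.14]
```

Call:
step_arm(travel=[[0, 0, 0]], spin=[-0.015], fingers=[1])

```text
t: 14.3
eef_pos: [516.3, -92.0, 65.3]
eef_rot: [1.819, 2.561, 0.003]
contact_force: [2.1, 5.4, -0.4]
grip_width: 22.8
grip_force: 30.0
```

```bash
python3 st.py
```

```text
14.3 hd 0.335446936137086 w 22.772769732484008 29.998889565467834 F [ 2.14  5.41 -0.42] T [ 0.893 -0.261  0.162] [516.3 -92.   65.3] q6 -0.616055160238393 -0.4077044315636158
jawleg 0.977 [-1.57 -0.86]
cap 0.854 [-0.14 -0.14]
```

Call:
step_arm(travel=[[0, 0, 0]], spin=[-0.01], fingers=[1])

```text
t: 14.45
eef_pos: [516.3, -92.0, 65.3]
eef_rot: [1.859, 2.532, 0.003]
contact_force: [2.4, 5.3, 0.4]
grip_width: 23.4
grip_force: 30.0
```

```bash
python3 st.py
```

```text
14.45 hd 0.30434611199352735 w 23.396784907941182 29.999277591705322 F [2.42 5.33 0.4 ] T [ 0.908 -0.278  0.121] [516.3 -92.   65.3] q6 -0.5849753865000529 -0.20409313961863518
jawleg 0.977 [-1.71 -1.  ]
cap 0.849 [-0.14 -0.29]
```

Call:
step_arm(travel=[[0.002, 0.005, 0]], spin=[-0.015], fingers=[1])

```text
t: 14.6
eef_pos: [516.4, -91.8, 65.3]
eef_rot: [1.917, 2.488, -0.002]
contact_force: [-1.0, -2.5, 0.2]
grip_width: 23.1
grip_force: 30.0
```

```bash
python3 st.py
```

```text
14.6 hd 0.25779768431159167 w 23.071054277310342 29.998709857463837 F [-0.95 -2.52  0.15] T [-0.623  0.281  0.178] [516.4 -91.8  65.3] q6 -0.5343339391596437 -0.450712563470006
jawleg 0.973 [-1.86 -1.14]
cap 0.825 [-0.43 -0.29]
```

Call:
step_arm(travel=[[0, 0, 0]], spin=[-0.015], fingers=[1])

```text
t: 14.75
eef_pos: [516.5, -91.9, 65.3]
eef_rot: [1.975, 2.442, -0.002]
contact_force: [1.1, -0.3, 0.9]
grip_width: 22.9
grip_force: 30.0
```

```bash
python3 st.py
```

```text
14.75 hd 0.21035901920384248 w 22.883900624157178 29.99887526035309 F [ 1.09 -0.3   0.89] T [-0.064  0.064  0.116] [516.5 -91.9  65.3] q6 -0.4872764462496257 -0.39444529451429844
jawleg 0.972 [-1.71 -1.14]
cap 0.806 [-0.57 -0.43]
```

Call:
step_arm(travel=[[0, 0, 0]], spin=[-0.013], fingers=[1])

```text
t: 14.9
eef_pos: [516.5, -91.9, 65.3]
eef_rot: [2.025, 2.401, -0.001]
contact_force: [0.2, -0.3, 1.2]
grip_width: 23.1
grip_force: 30.0
```

```bash
python3 st.py
```

```text
14.9 hd 0.169333158154219 w 23.0572820269015 29.998992383480072 F [ 0.15 -0.29  1.15] T [-0.106 -0.002  0.132] [516.5 -91.9  65.3] q6 -0.4465204708414823 -0.32160711474716663
jawleg 0.974 [-1.86 -1.14]
cap 0.775 [-0.71 -0.57]
```

Call:
step_arm(travel=[[0, 0, 0]], spin=[-0.013], fingers=[1])

```text
t: 15.05
eef_pos: [516.6, -91.8, 65.3]
eef_rot: [2.074, 2.358, -0.001]
contact_force: [1.0, -0.5, -1.3]
grip_width: 23.4
grip_force: 30.0
```

```bash
python3 st.py
```

```text
15.05 hd 0.12838270995647427 w 23.436719937083417 29.99902367591858 F [ 0.98 -0.54 -1.32] T [-0.207 -0.019  0.138] [516.6 -91.8  65.3] q6 -0.40560993149458463 -0.32729786820709705
jawleg 0.974 [-1.86 -1.14]
cap 0.746 [-0.86 -0.71]
```

Call:
step_arm(travel=[[0, 0, 0]], spin=[-0.012], fingers=[1])

```text
t: 15.2
eef_pos: [516.6, -91.8, 65.3]
eef_rot: [2.118, 2.319, -0.001]
contact_force: [0.9, -1.4, 0.2]
grip_width: 22.9
grip_force: 30.0
```

```bash
python3 st.py
```

```text
15.2 hd 0.09061214214668567 w 22.901689809592614 29.999162256717682 F [ 0.91 -1.42  0.17] T [-0.259 -0.086  0.102] [516.6 -91.8  65.3] q6 -0.3678769610811351 -0.2890749927610159
jawleg 0.974 [-1.86 -1.14]
cap 0.723 [-1.   -0.86]
```

Call:
step_arm(travel=[[0, 0, 0]], spin=[-0.012], fingers=[1])

```text
t: 15.35
eef_pos: [516.7, -91.8, 65.3]
eef_rot: [2.161, 2.278, -0.0]
contact_force: [1.1, -0.5, -0.5]
grip_width: 23.1
grip_force: 30.0
```

```bash
python3 st.py
```

```text
15.35 hd 0.05281900370625636 w 23.057809332054234 29.9989852309227 F [ 1.14 -0.53 -0.46] T [-0.397 -0.162  0.15 ] [516.7 -91.8  65.3] q6 -0.3300583874799295 -0.2914334088563919
jawleg 0.967 [-2.14 -1.29]
cap 0.7 [-1.14 -0.86]
```

Call:
step_arm(travel=[[0, 0, 0]], spin=[-0.012], fingers=[1])

```text
t: 15.5
eef_pos: [516.7, -91.8, 65.3]
eef_rot: [2.204, 2.237, -0.0]
contact_force: [1.0, -1.7, -0.9]
grip_width: 22.8
grip_force: 30.0
```

```bash
python3 st.py
python3 - <<'E'
from h import *
crop("scene",manip.snapshot("scene"),200,180,70,50,11,"pics/s5.png")
E
```

```text
15.5 hd 0.015033735522121727 w 22.75997703923206 29.99883145093918 F [ 0.97 -1.72 -0.88] T [-0.381 -0.211  0.059] [516.7 -91.8  65.3] q6 -0.2922351203588962 -0.2905693743377924
jawleg 0.968 [-2.14 -1.43]
cap 0.67 [-1.14 -1.  ]
```

View pics/s5.png

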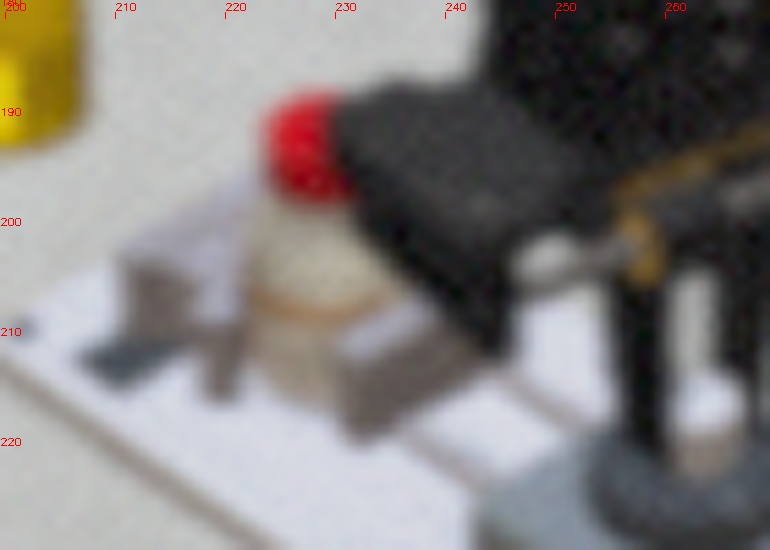

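The bottle is upright with its cap edge at (224,192), next to the V-block, and the jaw is pushing it. The effort on joint 6 is a very clean signal at -0.290 for equal steps, so I'll watch that.

Call:
step_arm(travel=[[0, 0, 0]], spin=[-0.012], fingers=[1])

```text
t: 15.7
eef_pos: [516.8, -91.8, 65.3]
eef_rot: [2.246, 2.195, 0.0]
contact_force: [2.7, -2.3, -1.0]
grip_width: 23.2
grip_force: 30.0
```

```bash
python3 st.py
```

```text
15.7 hd -0.02304755512053669 w 23.170777431056614 29.998692870140076 F [ 2.71 -2.34 -1.04] T [-0.533 -0.325  0.152] [516.8 -91.8  65.3] q6 -0.2541674626693445 -0.3160663414746523
jawleg 0.968 [-2.14 -1.43]
cap 0.651 [-1.14 -1.  ]
```

Call:
step_arm(travel=[[0, 0, 0]], spin=[-0.012], fingers=[1])

```text
t: 15.85
eef_pos: [516.9, -91.8, 65.4]
eef_rot: [2.287, 2.152, 0.0]
contact_force: [1.9, -2.0, -1.0]
grip_width: 23.4
grip_force: 30.0
```

```bash
python3 st.py
```

```text
15.85 hd -0.06086294516852786 w 23.3596049509844 29.998633861541748 F [ 1.91 -1.99 -0.97] T [-0.566 -0.368  0.131] [516.9 -91.8  65.4] q6 -0.21636026054859417 -0.28769759461283684
jawleg 0.971 [-2.29 -1.43]
cap 0.635 [-1.14 -0.86]
```

Call:
step_arm(travel=[[0, 0, 0]], spin=[-0.012], fingers=[1])

```text
t: 16.0
eef_pos: [516.9, -91.8, 65.3]
eef_rot: [2.327, 2.108, 0.0]
contact_force: [2.6, -4.4, -1.7]
grip_width: 23.1
grip_force: 30.0
```

```bash
python3 st.py
```

```text
16.0 hd -0.09850726605039895 w 23.14916196042447 29.99861866235733 F [ 2.57 -4.43 -1.75] T [-0.656 -0.416  0.14 ] [516.9 -91.8  65.3] q6 -0.1786866372052014 -0.2866655308753252
jawleg 0.969 [-2.29 -1.43]
cap 0.623 [-1.   -0.86]
```

Call:
step_arm(travel=[[0, 0, 0]], spin=[-0.012], fingers=[1])

```text
t: 16.15
eef_pos: [517.0, -91.8, 65.4]
eef_rot: [2.366, 2.064, 0.001]
contact_force: [3.7, -2.6, -2.8]
grip_width: 23.0
grip_force: 30.0
```

```bash
python3 st.py
```

```text
16.15 hd -0.13616144485321957 w 23.024164028055928 29.998543560504913 F [ 3.74 -2.62 -2.82] T [-0.649 -0.559  0.134] [517.  -91.8  65.4] q6 -0.14099570020004915 -0.2856854069977999
jawleg 0.971 [-2.57 -1.57]
cap 0.632 [-1.   -0.86]
```

Call:
step_arm(travel=[[0.002, -0.002, 0]], spin=[-0.012], fingers=[1])

```text
t: 16.3
eef_pos: [517.1, -91.9, 65.3]
eef_rot: [-2.406, -2.02, -0.0]
contact_force: [1.0, -1.1, 0.0]
grip_width: 23.1
grip_force: 30.0
```

```bash
python3 st.py
```

```text
16.3 hd -0.174083352341726 w 23.09909031549434 29.998955726623535 F [ 0.98 -1.12  0.  ] T [-0.227 -0.075  0.119] [517.1 -91.9  65.3] q6 -0.10411899148032884 -0.2813756000250578
jawleg 0.971 [-2.57 -1.57]
cap 0.638 [-1.14 -0.86]
```

Call:
step_arm(travel=[[0, 0, 0]], spin=[-0.012], fingers=[1])

```text
t: 16.45
eef_pos: [517.1, -91.9, 65.3]
eef_rot: [2.444, 1.974, 0.0]
contact_force: [1.7, -2.4, -0.1]
grip_width: 23.1
grip_force: 30.0
```

```bash
python3 st.py
```

```text
16.45 hd -0.21177253570370524 w 23.106386299606697 29.99860793352127 F [ 1.69 -2.45 -0.1 ] T [-0.454 -0.282  0.136] [517.1 -91.9  65.3] q6 -0.06637385163424377 -0.28263009153306484
jawleg 0.966 [-2.57 -1.71]
cap 0.644 [-1.29 -0.71]
```

Call:
step_arm(travel=[[0, 0, 0]], spin=[-0.012], fingers=[1])

```text
t: 16.6
eef_pos: [517.1, -91.9, 65.4]
eef_rot: [2.48, 1.928, 0.0]
contact_force: [1.9, -1.3, -1.3]
grip_width: 23.2
grip_force: 30.0
```

```bash
python3 st.py
```

```text
16.6 hd -0.24929857156921997 w 23.229055560114006 29.9986132979393 F [ 1.88 -1.31 -1.32] T [-0.441 -0.313  0.161] [517.1 -91.9  65.4] q6 -0.028729301983711136 -0.2775257360190153
jawleg 0.966 [-2.71 -1.71]
cap 0.659 [-1.29 -0.86]
```

Call:
step_arm(travel=[[0, 0, 0]], spin=[-0.012], fingers=[1])

```text
t: 16.75
eef_pos: [517.2, -91.9, 65.3]
eef_rot: [2.516, 1.881, 0.001]
contact_force: [3.1, -2.2, -2.1]
grip_width: 23.1
grip_force: 30.0
```

```bash
python3 st.py
```

```text
16.75 hd -0.28707480925123274 w 23.080532068968242 29.998746514320374 F [ 3.07 -2.22 -2.08] T [-0.443 -0.393  0.135] [517.2 -91.9  65.3] q6 0.009048349131149904 -0.27781211771070957
jawleg 0.972 [-2.71 -1.71]
cap 0.664 [-1.43 -0.86]
```

Call:
step_arm(travel=[[0, 0, 0]], spin=[-0.012], fingers=[1])

```text
t: 16.9
eef_pos: [517.2, -91.9, 65.3]
eef_rot: [2.551, 1.833, 0.001]
contact_force: [2.9, -2.1, -1.1]
grip_width: 23.2
grip_force: 30.0
```

```bash
python3 st.py
python3 - <<'E'
from h import *
im=manip.snapshot("top")
hsv=cv2.cvtColor(im.copy(),cv2.COLOR_RGB2HSV)
m=((hsv[...,0]<8)|(hsv[...,0]>172))&(hsv[...,1]>140)&(hsv[...,2]>70)
v,u=np.nonzero(m[205:250,215:275]);u+=215;v+=205;print(len(u),u.min(),u.max(),v.min(),v.max(),px2w("top",(u.mean(),v.mean()),96))
crop("top",im,210,190,105,62,7,"pics/t2.png")
E
```

```text
16.9 hd -0.3247234138197441 w 23.248985607500916 29.99872326850891 F [ 2.86 -2.06 -1.15] T [-0.462 -0.447  0.104] [517.2 -91.9  65.3] q6 0.04670359864074148 -0.27731023728847504
jawleg 0.97 [-2.71 -1.71]
cap 0.669 [-1.43 -1.  ]
101 238 249 220 230 [486.10789747  43.99934083  96.        ]
```

View pics/t2.png

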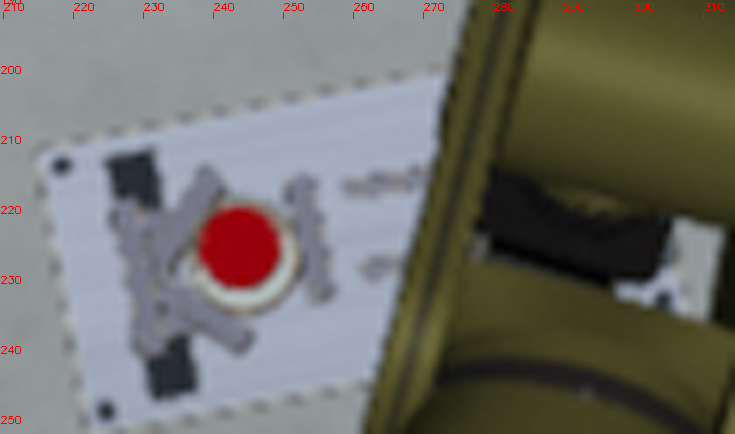

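In the top view the cap is centred at (243,225) and the bottle is nestling into the V, with the jaw at (252-256) touching it. It is almost home, so I'll track the cap from the top camera.

```bash
cat > st2.py <<'E'
from h import *
s=manip.state();a=s['eef_rot'];a=a*np.sign(a[0]);hd=2*np.arctan2(a[1],a[0])-np.pi/2;print('turned mm',round((1.325-hd)*8,2),'Tz',s['torque'][2].round(3),'F',s['contact_force'].round(1),'eff',s['effort'][5].round(4))
im=manip.snapshot("top")
w=np.clip(im[...,0].astype(float)-1.3*im[...,1]-30,0,None)[205:250,215:275]
Y,X=np.mgrid[205:250,215:275];uv=((w*X).sum()/w.sum(),(w*Y).sum()/w.sum());p=px2w("top",uv,94)
print('cap',p[:2].round(2))
E
python3 st2.py
```

```text
turned mm 13.2 Tz 0.043 F [ 2.1 -2.7 -2. ] eff 0.2134
cap [486.23  43.97]
```

Call:
step_arm(travel=[[0, 0, 0]], spin=[-0.012], fingers=[1])

```text
t: 17.15
eef_pos: [517.3, -91.9, 65.3]
eef_rot: [2.585, 1.784, 0.001]
contact_force: [3.5, -2.5, -0.5]
grip_width: 23.3
grip_force: 30.0
```

```bash
python3 st2.py
```

```text
turned mm 13.5 Tz 0.197 F [ 3.5 -2.5 -0.5] eff -0.2684
cap [486.29  44.09]
```

Call:
step_arm(travel=[[0, 0, 0]], spin=[-0.012], fingers=[1])

```text
t: 17.3
eef_pos: [517.3, -91.9, 65.4]
eef_rot: [2.618, 1.735, 0.001]
contact_force: [4.1, -2.3, -2.0]
grip_width: 23.1
grip_force: 30.0
```

```bash
python3 st2.py
```

```text
turned mm 13.8 Tz 0.234 F [ 4.1 -2.3 -2. ] eff -0.1619
cap [486.3   44.27]
```

```bash
python3 st2.py; python3 st2.py; python3 st2.py
```

```text
turned mm 13.82 Tz 0.222 F [ 4.6 -2.4 -2.5] eff 0.2832
cap [486.32  44.25]
turned mm 13.8 Tz 0.176 F [ 4.5 -3.  -1.6] eff 0.3124
cap [486.31  44.25]
turned mm 13.8 Tz 0.195 F [ 4.4 -2.3 -2.6] eff 0.1983
cap [486.32  44.24]
```

The bottle is home: the cap has stopped moving, and torque has risen to about 0.23 N m, which means roughly 10-15 N on the jaw. Next I let go of the knob and retreat.

Call:
step_arm(travel=[[0, 0, 0], [0, 0, 0], [0, 0, 0], [0, 0, 0], [0, 0, 0]], spin=[0, 0, 0, 0, 0], fingers=[-0.1, -0.1, -0.1, -0.1, -0.1])

```text
t: 18.0
eef_pos: [516.7, -91.7, 65.1]
eef_rot: [-2.62, -1.732, 0.001]
contact_force: [-0.3, -0.3, -0.5]
grip_width: 51.8
grip_force: 0.0
```

Call:
step_arm(travel=[[0, 0, 0], [0, 0, 0.05], [0, 0, 0.1], [0, 0, 0.1], [0, 0, 0.1]], spin=[0, 0, 0, 0, 0], fingers=[-0.1, -0.1, -0.1, -0.1, -0.1])

```text
t: 18.5
eef_pos: [517.0, -91.8, 172.6]
eef_rot: [2.62, 1.732, 0.001]
contact_force: [0.5, 0.2, -0.7]
grip_width: 52.7
grip_force: 0.0
```

Call:
step_arm(travel=[[0, 0, 0.1], [0, -0.1, 0.05], [0, -0.15, 0], [0, -0.15, 0], [0, 0, 0]], spin=[0, 0, 0, 0, 0], fingers=[-0.1, -0.1, -0.1, -0.1, -0.1])

```text
t: 19.0
eef_pos: [516.9, -216.0, 216.9]
eef_rot: [2.623, 1.725, -0.0]
contact_force: [-0.9, 0.2, -0.3]
grip_width: 52.0
grip_force: 0.0
```

```bash
python3 st2.py
python3 - <<'E'
from h import *
im=manip.snapshot("scene");crop("scene",im,200,170,100,75,7,"pics/s6.png")
for t in("vblock","bottle","ring_mark"):print(t,[(np.round(d["xyz"],1).tolist(),round(d["p"],2)) for c in("scene","top") for d in manip.mark_of(t,c)][:4])
E
```

```text
turned mm 13.86 Tz -0.053 F [-0.9  0.2 -0.3] eff -0.2718
cap [486.29  44.23]
vblock [([488.7, 44.6, 13.6], 0.45), ([484.0, 38.3, 11.2], 0.69)]
bottle [([488.7, 46.6, 19.2], 0.78), ([480.8, 218.7, -1.4], 0.68), ([483.2, 40.4, 12.7], 0.77), ([515.8, -120.9, 60.3], 0.65)]
ring_mark [([516.5, -117.2, 56.8], 0.77), ([516.5, -122.7, 62.1], 0.81)]
```

View pics/s6.png

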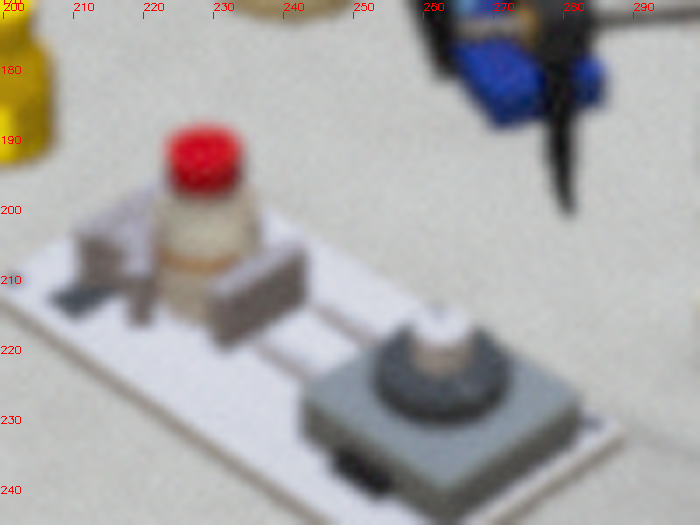

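The bottle stands upright with its cap at (227,193), clamped between the jaw and the V-block. The cap did not move on release and the robot is clear, so I'm handing in.

```bash
python3 -c "
from bench import manip
print(manip.sign_off())"
```

```text
the job is handed in; nothing more can be done
None
```

The bottle is standing upright in the V-block, held there by the jaw at an estimated 10–15 N. That force is worked out from the knob torque, not measured directly. I let go of the knob, moved the robot clear and handed the job in at about 19 s; the hand-in gave no verdict.

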